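# Clamp a grooved lamp bar in the lift-gate fixture

### The arm

A 6-joint arm with a two-finger parallel gripper is mounted at the origin on the work surface. World frame = base frame: x ahead of the robot, y to its left, z up, the work surface at z = 0. Lengths are in mm, angles in rad, forces in N, time in s.
With the tool pointing down it reaches from about 300 to 875 mm from the base axis. Payload 6.4 kg.
Tool frame: the origin (TCP) lies at the very end of the fingers, on their centre line; the grasp point (between the pads) lies env.grasp_offset behind it (env.grasp_offset is the distance from the TCP to the grasp point, in mm); z points along the fingers, y is the line along which they close (so a half turn about z gives the same grasp; the last joint's range is limited). The gripper opens to 85 mm and grips with 20 to 120 N. Pads are 22 mm wide; open, the fingers measure 114 mm over their backs; the gripper's body (76 mm by 85 mm) begins 54 mm behind the grasp point. The pads swing forward as they close: fully open they stand 13 mm farther back than shut.
Start: joints at [-1.388, 0.181, 1.607, -0, 1.354, -0.206], TCP at [217.987, -532.093, 195.488] pointing down, gripper open.
Joint ranges: [-2.99, 2.99], [-0.89, 2.07], [0.3, 2.58], [-1.14, 4.28], [0, 2.63], [-3.12, 3.12]. Speed limits (rad/s): [2.57, 2.57, 3.01, 3.14, 3.14, 3.14].

### API

Orientations are given as a unit quaternion [w, x, y, z].
In Python, from bench import monitor, viewer, job, env gives the robot as it stands. The module is installed in compiled form; this text tells all that it offers.
- The arm moves only by the tool servo_tool, never from a script. Its argument "steps" is a list of rows, each a list of 7 numbers: the shift along the world's x, y, z in m, then the turn, a rotation vector about the world's x, y, z in rad, then the gripper's target within -1 to 1 (shut at 1, half-way at 0, fully open at -1). In form: [[x, y, z, wx, wy, wz, grip], ...]. A call has exactly 8 rows; each row is the pose to reach, as a shift and turn from the pose commanded when the call began; what a row does not reach only later rows make up. A row lasts 1/12 s, in which the tool goes at most 41.7 mm and 7.16 degrees, less where a joint would pass 70% of its speed; a pose out of reach is approached as far as the arm can. A call with a gripper value outside its range is refused whole. The fingers move at their own pace and stop on an object; "newtons" is the grip in N (left out, the last holds). Time passes only in rows, so rows that repeat a pose let the fingers close, or fill a call up. It gives the time, the measured TCP pose, the force, the opening and the grip force at its end, in the units of the state.
- monitor.state(): the state, without advancing time (a new reading comes with each control period).
- viewer.capture(name): name is "side" or "top"; returns the picture (400x640x3 uint8, red, green, blue); there is no depth.
- viewer.camera_info(name): a dict with "K" (3x3 intrinsics, pixels), "camera_from_world" (4x4, takes a point from world to camera coordinates). Camera axes: x right, y down, z forward; pixel columns grow to the right and rows downward; lengths in mm; the calibration is good to about 2 mm. A picture is of the moment at which its call begins. camera_info takes no time and is no camera call.
- job.sign_off(): hands the job in; it is judged then, once.
The state is a dict: "time_s": time; "qpos": joint angles; "dq": joint speeds; "tau": joint torques, N m; "eef_pos": TCP position; "tcp_rot": TCP orientation; "contact_force": force on the tool from outside, world axes, zero at the start; "torque": the same for the moment, N m; "width": finger opening in mm; "grip_force": force on a finger pad.
Only numpy, scipy, OpenCV 4.12 (cv2) and the standard library are available. Lean on these libraries where they do the work, as an engineer would, in place of code of your own. Each camera call takes 0.05 s, during which the arm holds its last target. There are 200 camera calls.

### The job

Lay the long grooved wooden bar, groove up, on the bed of the clamping fixture between its fence and its jaw and between the two end stops, and let go of it. Then clamp it: lift the ball-ended lever out of its open notch, swing it past the middle notch to the notch nearest the bar, and leave it down fully home there. Leave the other bar, the brass lamp cup and the glue jar where they are.

Things in the scene. Friction and masses are not known exactly. Their poses are not given: they have to be found in the camera images.
- fixture: Fixed clamping fixture on a grey base plate 210 x 320 mm, 14 mm thick, centred at (20, 10) mm in this frame. Origin on the table surface, z up, x away from the robot (yaw within 13 degrees), y to the robot's left. The clamp bed is on its left (+y) side, the lever with its arc-shaped slotted steel gate on the right; the lever runs from its pivot towards the robot, through the gate.
- bed_centre (a point): Centre of the open bed, on the plate's top, 14 mm above the table, at (20, 122, 14) mm in the fixture's frame. The bed lies along the fixture's x: fence face 26 mm to +y, open jaw's face 26 mm to -y, end stops' faces 92 mm to either end. Fence, jaw and stops stand 15.5 mm above the bed; fingers must stay above them. A clamped bar's middle ends up 8 mm to +y of this point.
- lever_pivot (a point): Where the lever's vertical turning axis meets its tilting axis, at (60, -70, 50) mm in the fixture's frame, on the centre line of the 12 mm square steel lever. The gate stands at 100 mm radius from it; its roof is 92 mm above the table.
- clamp_notch (a point): Floor of the clamp notch, the one nearest the bar, 44 mm above the table, at 100 mm radius from the pivot. The gate has three notches 20 mm wide and 13 mm deep: open (lever 0.61 rad from the fixture's -x direction, on the -y side), middle (lever along -x), clamp (0.61 rad, on the +y side).
- lever_knob (a point): Centre of the black ball, 36 mm wide, on the lever's end: 175 mm from the pivot, 42 mm above the lever's centre line, 92 mm above the table when down. It must rise 24 mm to clear the notches (33 mm is best; stopped at 42 mm), coming 11 mm nearer the pivot as the lever tilts. Lifting takes about 3 N, swinging 3 N; let go, it falls by weight and a light spring. Open fingers fit all round it.
- swing (a joint): Lever's turn about the vertical axis, rad: 0 open notch, 0.61 middle, 1.22 clamp notch (clockwise seen from above; 0.04 of play in a notch). Friction holds it where it is left. It drives the jaw 16.4 mm per rad towards the fence; the jaw is sprung, so the bar is pushed to the fence and held with about 12 N at the clamp notch.
- lift (a joint): Lever's upward tilt, rad: 0 fully down in a notch, clear of the notches above 0.14, stop at 0.25; resting on the sill between notches it reads about 0.13.
- jaw: The clamp's steel jaw, 80 x 14 x 14 mm, moved only by the lever. Its origin coincides with the fixture's when open and shifts with the jaw along the fixture's y.
- grooved_bar: The workpiece: loose wooden bar 160 x 36 x 50 mm (long axis x, height z), about 0.2 kg, with a groove 14 mm wide and 14 mm deep along its whole top. Origin at the centre of its underside. Both ends are alike. Starts lying on the table, groove up, at one side of the fixture. Grip it across its 36 mm width, near the top, at mid-length.
- plain_bar: Bystander: shorter wooden bar 110 x 36 x 50 mm of the same wood, without a groove, on the other side of the fixture. Origin at the centre of its underside.
- lamp_cup: Bystander: brass lamp cup standing mouth down, 88 mm wide, 60 mm tall, beyond the fixture on the left. Origin at the centre of its underside.
- glue_jar: Bystander: white jar, 60 mm wide, 85 mm tall, beyond the fixture on the right. Origin at the centre of its underside.
Things that resemble listed ones, but are neither listed nor needed, are in the scene too. What is shaped like the grooved_bar but black, pink or white is not meant.

How it is judged (in metres and radians):
On the way, in this order (a step that is already met when the one before it is completed fails the run):
1. the grooved bar lies on the open bed, groove up, between fence and jaw and between the end stops, let go, with the lever still in the open notch (x of grooved_bar in the frame of fixture between 0.004 and 0.036 m and y of grooved_bar in the frame of fixture between 0.11 and 0.134 m and z of grooved_bar in the frame of fixture between 0.009 and 0.019 m and angle between the x axis of grooved_bar and the x axis of fixture, either way round below 0.2 rad and angle between grooved_bar's own z axis and vertical below 0.08 rad and contact force between grooved_bar and the fingers below 0.1 N and value of joint swing below 0.1 rad and value of joint lift below 0.06 rad), for 0.2 s.
2. the lever is lifted clear of the open notch (value of joint lift above 0.12 rad and value of joint swing below 0.3 rad).
At the end, for the whole second after the job is handed in: The lever is down in the clamp notch (swing over 1.15, lift under 0.03 rad). The grooved bar lies still, groove up, on the bed, within 16 mm of midway between the end stops, within 5 mm of the fence and parallel to it within 0.06 rad, and the jaw presses it with over 4 N (x of grooved_bar in the frame of fixture between 0.004 and 0.036 m and y of grooved_bar in the frame of fixture between 0.125 and 0.135 m and z of grooved_bar in the frame of fixture between 0.009 and 0.019 m and angle between the x axis of grooved_bar and the x axis of fixture, either way round below 0.06 rad and angle between grooved_bar's own z axis and vertical below 0.08 rad and value of joint swing above 1.15 rad and value of joint lift below 0.03 rad and contact force between jaw and grooved_bar above 4 N and linear speed of grooved_bar below 0.02 m/s); the robot touches nothing.
It fails at once if the plain bar is shifted by more than 30 mm (distance of plain_bar from where it was at the start of the episode above 0.03 m).
It fails at once if the brass lamp cup is shifted by more than 30 mm (distance of lamp_cup from where it was at the start of the episode above 0.03 m).
It fails at once if the glue jar is shifted by more than 30 mm (distance of glue_jar from where it was at the start of the episode above 0.03 m).
It also fails if it takes over 54 s, if anything falls off the work surface, if the arm or the gripper's body presses on something with over 40 N, if the wrist force passes 120 N, or if a joint passes its speed limit or range.

## Working session

There is one attempt and no reset: what is moved stays moved. The work goes in short steps, Python scripts to look and compute and a tool call to move; the robot and the scene stay as the last step left them, time stands still between calls to the robot, and variables do not carry over. Pictures are saved under pics/ and viewed, at most 10 in all, crops included, and the job is handed in when it is done.

Besides the shell and the picture viewer there is one more tool, called after ">>>" by a JSON object that holds its "op" and its "data", one argument or row to a line. servo_tool: Moves the arm, as the interface text tells. Its arguments: {"type":"object","properties":{"steps":{"type":"array","items":{"type":"array","items":{"type":"number"}}},"newtons":{"type":"number"}},"required":["steps"]}

```bash
mkdir -p pics; python3 - <<'E'
from bench import monitor, viewer, env
import cv2,numpy as np
for n in("top","side"):
    im=viewer.capture(n); cv2.imwrite(f"pics/{n}0.png",im[:,:,::-1])
    i=viewer.camera_info(n); print(n,np.round(i["K"],1).tolist(),np.round(i["camera_from_world"],3).tolist())
s=monitor.state(); print(env.grasp_offset,s)
E
```

```text
top [[394.5, 0.0, 325.5], [0.0, 394.5, 199.9], [0.0, 0.0, 1.0]] [[-0.007, -1.0, -0.024, 23.685], [-0.998, 0.008, -0.056, 485.683], [0.056, 0.023, -0.998, 1317.629], [0.0, 0.0, 0.0, 1.0]]
side [[491.5, 0.0, 322.2], [0.0, 491.5, 199.8], [0.0, 0.0, 1.0]] [[0.811, -0.585, 0.011, -377.204], [-0.358, -0.511, -0.781, 230.407], [0.463, 0.63, -0.624, 1392.481], [0.0, 0.0, 0.0, 1.0]]
18.700000000000003 {'time_s': 0.1, 'qpos': array([-1.38829823e+00,  1.81485177e-01,  1.60790064e+00,  3.49923935e-05,
        1.35380111e+00, -2.06325147e-01]), 'dq': array([-0.00017489, -0.00167536, -0.00311424, -0.00104069,  0.00042601,
        0.00013909]), 'tau': array([-4.69721035e-04, -4.45882702e+01, -3.52239490e+01, -4.01736488e-04,
        4.13855552e-03, -4.07363086e-05]), 'eef_pos': array([ 217.89507422, -531.52339275,  194.66748799]), 'tcp_rot': array([-7.96876821e-04,  9.81161926e-01,  1.93185506e-01,  2.65781531e-05]), 'contact_force': array([-0.77672041,  0.36164801, -0.32099675]), 'torque': array([ 0.02851531,  0.04377888, -0.01684421]), 'grip_force': 0.0, 'width': 85.54498029759306}
```

View pics/top0.png

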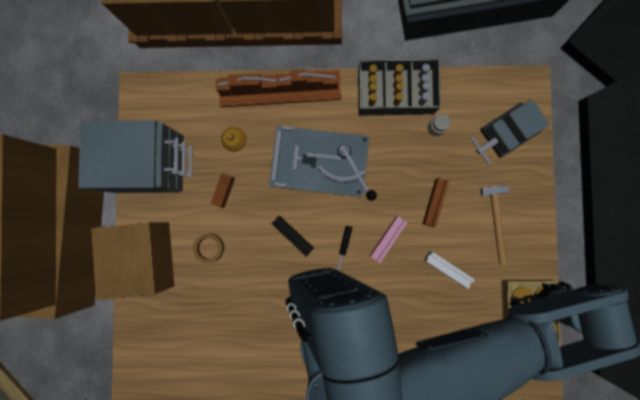

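View pics/side0.png

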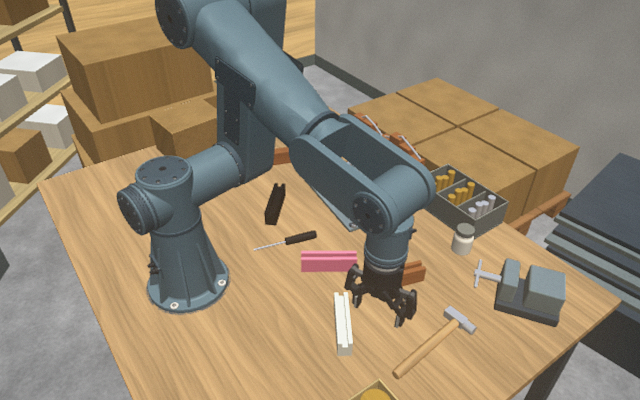

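The top view shows the fixture plate at about cols 270–368, rows 126–196, with the knob at (371,195). The long brown bar, which is the grooved one, is at (435,202), and the short one is at (222,190). Next I segment both and cast rays.

```bash
cat > h.py <<'E'
from bench import monitor, viewer, env
import cv2,numpy as np
def ray(n,uv,z):
    i=viewer.camera_info(n);K=np.array(i["K"]);T=np.array(i["camera_from_world"]);R=T[:3,:3];c=-R.T@T[:3,3]
    uv=np.atleast_2d(np.array(uv,float));d=(np.linalg.inv(K)@np.c_[uv,np.ones(len(uv))].T).T@R
    return c+d*((z-c[2])/d[:,2])[:,None]
def proj(n,p):
    i=viewer.camera_info(n);T=np.array(i["camera_from_world"]);q=(T[:3,:3]@np.atleast_2d(p).T).T+T[:3,3];q=q@np.array(i["K"]).T
    return q[:,:2]/q[:,2:]
E
python3 - <<'E'
from h import *
im=cv2.imread("pics/top0.png");h=cv2.cvtColor(im,cv2.COLOR_BGR2HSV)
for p in[(435,202),(290,170),(330,188),(300,300-150),(460,190),(371,195),(432,205),(438,190)]:print(p,h[p[1],p[0]])
c=im[110:240,255:460];cv2.imwrite("pics/c1.png",cv2.resize(c,None,fx=3.9,fy=3.9,interpolation=cv2.INTER_CUBIC))
m=((h[:,:,0]>85)&(h[:,:,0]<125)&(h[:,:,2]>60)).astype(np.uint8);m[:, :262]=0;m[:115]=0;m[205:]=0;m[:,380:]=0
m=cv2.morphologyEx(m,cv2.MORPH_CLOSE,np.ones((5,5)))
k=max(cv2.findContours(m,0,1)[0],key=cv2.contourArea);r=cv2.minAreaRect(k);print(r)
w=ray("top",cv2.boxPoints(r),14);print(w)
E
```

```text
(435, 202) [ 12 173 100]
(290, 170) [101  54  94]
(330, 188) [101  51  95]
(300, 150) [102  50  91]
(460, 190) [ 17 119 111]
(371, 195) [165  26  20]
(432, 205) [ 12 172  98]
(438, 190) [ 12 173 102]
((321.3446960449219, 161.06996154785156), (97.67927551269531, 59.647457122802734), 6.709836959838867)
[[ 538.23821492  210.46770614   14.        ]
 [ 741.47241931  186.79245119   14.        ]
 [ 698.0644181  -143.70376199   14.        ]
 [ 496.69298759 -117.55486465   14.        ]]
```

View pics/c1.png

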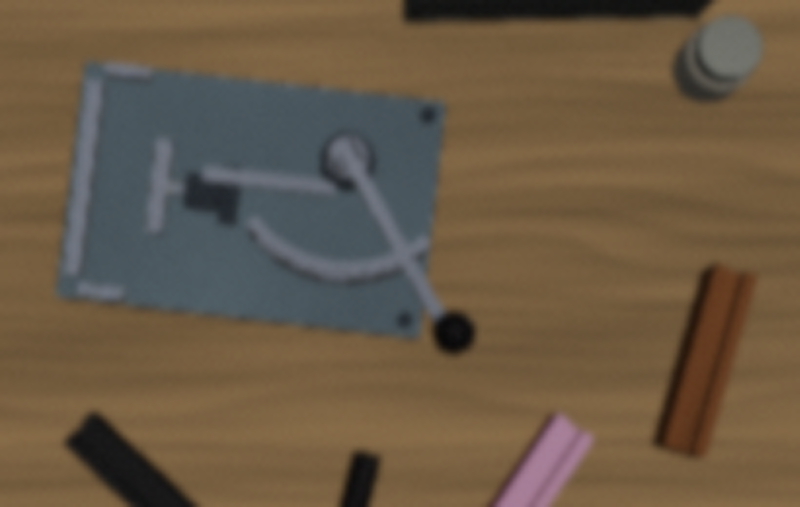

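The crop shows plate corners at (88,62), (443,100), (417,338) and (58,297). The pivot is at (347,153), the knob at (454,332), and the grooved bar's top face at crop x 657–755. Next I fit the poses.

```bash
python3 - <<'E'
from h import *
f=lambda q:np.array(q,float)/3.9+np.array([255,110])-0.37
C=ray("top",f([(88,62),(443,100),(417,338),(58,297)]),14)[:,:2]
L=np.array([[125,170],[125,-150],[-85,-150],[-85,170]],float)
def kab(L,C):
    a=L-L.mean(0);b=C-C.mean(0);th=np.arctan2((a[:,0]*b[:,1]-a[:,1]*b[:,0]).sum(),(a*b).sum())
    R=np.array([[np.cos(th),-np.sin(th)],[np.sin(th),np.cos(th)]]);return th,R,C.mean(0)-R@L.mean(0)
th,R,t=kab(L,C);print("yaw",th,"org",t,"res",np.round(C-(L@R.T+t),1).tolist())
im0=cv2.imread("pics/top0.png")
P=lambda x,y:R@[x,y]+t
print("pivot meas",ray("top",f((347,153)),70)[0],"pred",P(60,-70))
kn=ray("top",f((454,332)),92)[0];print("knob",kn,"pred",P(60-175*np.cos(.61),-70-175*np.sin(.61)))
print("bed",P(20,122),"clampcentre",P(20,130))
for a in(-.61,0,.61):print("knob at",a,P(60-175*np.cos(a),-70+175*np.sin(a)))
im=cv2.imread("pics/top0.png");h=cv2.cvtColor(im,cv2.COLOR_BGR2HSV)
m=((h[:,:,0]<15)&(h[:,:,1]>145)&(h[:,:,2]>72)).astype(np.uint8);m[:165]=0;m[235:]=0;m[:,:415]=0;m[:,455:]=0
m=cv2.morphologyEx(m,cv2.MORPH_CLOSE,np.ones((5,5)))
k=max(cv2.findContours(m,0,1)[0],key=cv2.contourArea);r=cv2.minAreaRect(k)
w=ray("top",cv2.boxPoints(r),50)[:,:2];print("bar",r,w.mean(0),w.tolist(),[np.linalg.norm(w[i]-w[i-1]) for i in range(4)])
q=ray("top",f([(755,275),(703,457),(657,447),(710,265)]),50);print(q.mean(0),q.tolist())
E
```

```text
yaw -0.12184317035521684 org [598.83280486  33.98777403] res [[-1.4, -3.7], [0.1, 3.6], [0.9, 3.2], [0.4, -3.1]]
pivot meas [648.63561486 -41.13142089  70.        ] pred [649.88004855 -42.78578204]
knob [ 496.73133627 -126.15311676   92.        ] pred [ 495.32025802 -124.86057202]
bed [633.51264489 152.65246421] clampcentre [634.48498024 160.59315461]
knob at -0.61 [ 495.32025802 -124.86057202]
knob at 0 [476.17744613 -21.51594632]
knob at 0.61 [519.68985154  74.15656531]
bar ((436.6887512207031, 202.33961486816406), (10.851483345031738, 48.625633239746094), 15.945395469665527) [ 473.26664227 -343.28432997] [[402.0732126241668, -303.16995563121674], [554.461182477863, -349.812528121525], [544.3512861394825, -383.47212525477426], [392.18088784001185, -336.682710878231]] [np.float64(34.94227888792439), np.float64(159.3663167819495), np.float64(35.14510610519535), np.float64(159.20138007039827)]
[ 473.76526956 -340.15433064   50.        ] [[545.3799107210056, -382.3114297252263, 50.0], [393.4784522947587, -335.6131861213531, 50.0], [402.0481359734689, -297.6661138058033, 50.0], [554.1545792497876, -345.02659290306366, 50.0]]
```

>>> {"op": "servo_tool", "data": {
  "steps": [
    [0.255, 0.189, 0, 0, 0, -0.686, -1],
    [0.255, 0.189, 0, 0, 0, -0.686, -1],
    [0.255, 0.189, 0, 0, 0, -0.686, -1],
    [0.255, 0.189, 0, 0, 0, -0.686, -1],
    [0.255, 0.189, 0, 0, 0, -0.686, -1],
    [0.255, 0.189, 0, 0, 0, -0.686, -1],
    [0.255, 0.189, 0, 0, 0, -0.686, -1],
    [0.255, 0.189, 0, 0, 0, -0.686, -1]
  ],
  "newtons": 50
}}

```text
time_s: 0.77
eef_pos: [474.2, -341.3, 195.2]
tcp_rot: [-0.0, 0.989, -0.148, -0.0]
contact_force: [1.3, -0.4, -0.4]
width: 85.6
grip_force: 0.0
```

>>> {"op": "servo_tool", "data": {
  "steps": [
    [0, 0, -0.04, 0, 0, 0, -1],
    [0, 0, -0.08, 0, 0, 0, -1],
    [0, 0, -0.115, 0, 0, 0, -1],
    [0, 0, -0.14, 0, 0, 0, -1],
    [0, 0, -0.16, 0, 0, 0, -1],
    [0, 0, -0.175, 0, 0, 0, -1],
    [0, 0, -0.175, 0, 0, 0, -1],
    [0, 0, -0.175, 0, 0, 0, -1]
  ]
}}

```text
time_s: 1.43
eef_pos: [472.3, -342.3, 19.5]
tcp_rot: [-0.001, 0.989, -0.148, -0.001]
contact_force: [0.7, -0.6, -0.5]
width: 85.7
grip_force: 0.0
```

>>> {"op": "servo_tool", "data": {
  "steps": [
    [0, 0, 0, 0, 0, 0, 1],
    [0, 0, 0, 0, 0, 0, 1],
    [0, 0, 0, 0, 0, 0, 1],
    [0, 0, 0, 0, 0, 0, 1],
    [0, 0, 0, 0, 0, 0, 1],
    [0, 0, 0, 0, 0, 0, 1],
    [0, 0, 0, 0, 0, 0, 1],
    [0, 0, 0, 0, 0, 0, 1]
  ]
}}

```text
time_s: 2.1
eef_pos: [473.0, -343.1, 20.6]
tcp_rot: [0.0, 0.989, -0.148, 0.0]
contact_force: [0.1, -0.4, 0.1]
width: 0.4
grip_force: 0.0
```

Missed: the width is 0.4. I'll look.

```bash
python3 - <<'E'
from h import *
for n in("top","side"):
    im=viewer.capture(n); cv2.imwrite(f"pics/{n}1.png",im[:,:,::-1])
    print(proj(n,[[473,-343,20],[473,-343,0]]))
a=cv2.imread("pics/top1.png")[140:300,360:560];b=cv2.imread("pics/side1.png")[180:340,280:480]
cv2.imwrite("pics/m1.png",cv2.resize(np.hstack([a,b]),None,fx=2,fy=2))
E
```

```text
[[434.30592547 202.80348382]
 [432.82108647 203.09253499]]
[[395.81452435 278.29938131]
 [395.07589785 283.10213469]]
```

View pics/m1.png

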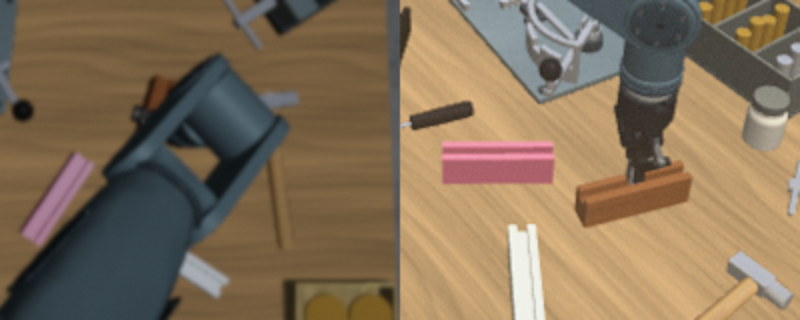

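```bash
python3 - <<'E'
from h import *
print("tcp0 in side0",proj("side",[[218,-532,195.5],[218,-532,248]]))
s=monitor.state();print(s["eef_pos"],s["qpos"],s["width"],s["contact_force"])
th=-0.297;R=np.array([[np.cos(th),-np.sin(th)],[np.sin(th),np.cos(th)]])
B=np.array([[80,18],[80,-18],[-80,-18],[-80,18]])@R.T+[473,-343]
p=proj("side",np.c_[B,[50]*4]);t=proj("side",[[473,-343,20],[473,-343,50],[473,-343,75]])
b=cv2.imread("pics/side1.png")[210:310,350:470];k=6;b=cv2.resize(b,None,fx=k,fy=k,interpolation=cv2.INTER_CUBIC)
g=lambda q:tuple(int(v) for v in (q-[350,210])*k)
for q in p:cv2.circle(b,g(q),4,(0,255,0),1)
for q in t:cv2.circle(b,g(q),4,(255,0,0),-1)
cv2.imwrite("pics/s2.png",b)
E
```

```text
tcp0 in side0 [[375.76799878 328.5808907 ]
 [377.80958497 312.69342894]]
[ 472.99593761 -343.06522796   20.46360801] [-8.30509001e-01  4.14084402e-01  1.70060657e+00  1.13901524e-05
  1.02693564e+00  1.03744850e+00] -0.1128468928879266 [-0.5935908  -0.10252733 -0.52640201]
```

View pics/s2.png

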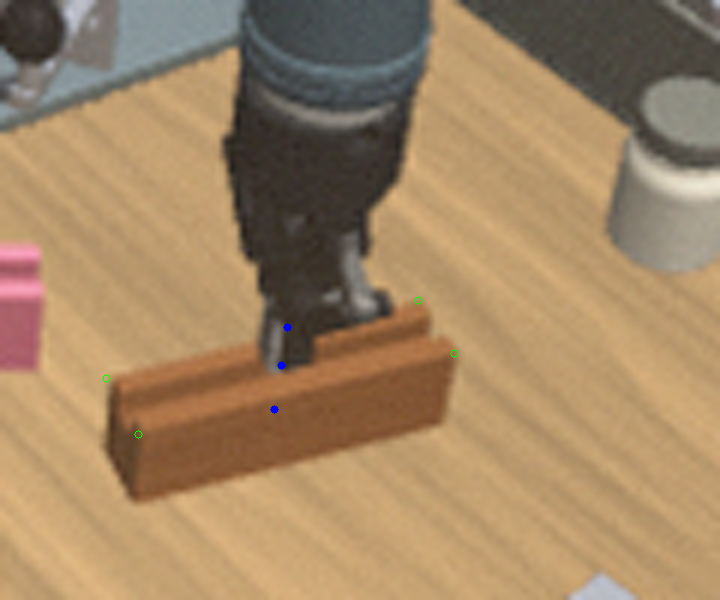

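The view shows the bar where I measured it. The shut fingertips are at about (275,370) in the zoom, which is roughly z=50, at the bar's top or in its groove. That is not the reported z=20. I'll raise, open, and compare the tips with the reported pose.

>>> {"op": "servo_tool", "data": {
  "steps": [
    [0, 0, 0.04, 0, 0, 0, 1],
    [0, 0, 0.08, 0, 0, 0, 1],
    [0, 0, 0.08, 0, 0, 0, 1],
    [0, 0, 0.08, 0, 0, 0, 1],
    [0, 0, 0.08, 0, 0, 0, 1],
    [0, 0, 0.08, 0, 0, 0, 1],
    [0, 0, 0.08, 0, 0, 0, 1],
    [0, 0, 0.08, 0, 0, 0, 1]
  ]
}}

```text
time_s: 2.87
eef_pos: [472.3, -342.4, 99.0]
tcp_rot: [-0.001, 0.989, -0.148, -0.001]
contact_force: [-0.1, 0.6, 0.0]
width: 0.4
grip_force: 0.0
```

```bash
python3 - <<'E'
from h import *
s=monitor.state();e=s["eef_pos"];print(e,s["width"],s["contact_force"])
im=viewer.capture("side"); cv2.imwrite("pics/side3.png",im[:,:,::-1])
t=proj("side",[e,e+[0,0,30],e+[0,0,60]]);print(t)
b=cv2.imread("pics/side3.png")[190:310,340:480];k=5;b=cv2.resize(b,None,fx=k,fy=k,interpolation=cv2.INTER_CUBIC)
for q in t:cv2.circle(b,tuple(int(v) for v in (q-[340,190])*k),3,(255,255,0),-1)
cv2.imwrite("pics/s3.png",b)
E
```

```text
[ 472.27157038 -342.36477272   99.02631909] 0.38790359775492067 [-0.06657949  0.59010034  0.03635451]
[[398.51004698 258.41685193]
 [399.72410551 250.48918731]
 [400.97321718 242.33262964]]
```

View pics/s3.png

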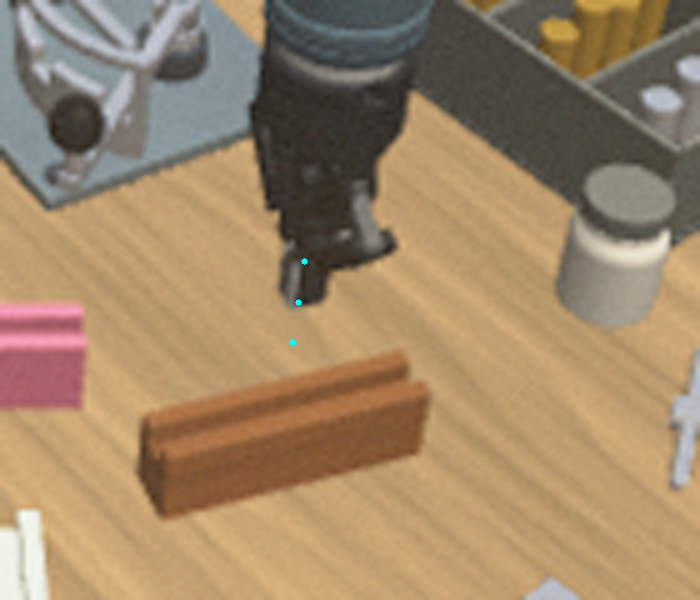

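The picture shows the shut tip at zoom (302,303), about 30 mm above the reported TCP, marked at (292,342). It was drawn in front of the groove's back wall earlier, so the offset is vertical. The real tip is therefore about 30 mm higher than reported. I'll go lower and watch the force.

>>> {"op": "servo_tool", "data": {
  "steps": [
    [0, 0, 0, 0, 0, 0, -1],
    [0, 0, 0, 0, 0, 0, -1],
    [0, 0, 0, 0, 0, 0, -1],
    [0, 0, -0.03, 0, 0, 0, -1],
    [0, 0, -0.06, 0, 0, 0, -1],
    [0, 0, -0.08, 0, 0, 0, -1],
    [0, 0, -0.08, 0, 0, 0, -1],
    [0, 0, -0.08, 0, 0, 0, -1]
  ]
}}

```text
time_s: 3.58
eef_pos: [472.3, -342.3, 19.6]
tcp_rot: [-0.001, 0.989, -0.148, -0.001]
contact_force: [0.8, -0.3, -0.0]
width: 85.5
grip_force: 0.0
```

>>> {"op": "servo_tool", "data": {
  "steps": [
    [0, 0, -0.008, 0, 0, 0, -1],
    [0, 0, -0.016, 0, 0, 0, -1],
    [0, 0, -0.024, 0, 0, 0, -1],
    [0, 0, -0.028, 0, 0, 0, -1],
    [0, 0, -0.028, 0, 0, 0, -1],
    [0, 0, -0.028, 0, 0, 0, -1],
    [0, 0, -0.028, 0, 0, 0, -1],
    [0, 0, -0.028, 0, 0, 0, -1]
  ]
}}

```text
time_s: 4.25
eef_pos: [473.3, -343.4, -7.1]
tcp_rot: [0.0, 0.989, -0.148, 0.0]
contact_force: [0.0, 0.3, -0.3]
width: 85.6
grip_force: 0.0
```

>>> {"op": "servo_tool", "data": {
  "steps": [
    [0, 0, 0, 0, 0, 0, 1],
    [0, 0, 0, 0, 0, 0, 1],
    [0, 0, 0, 0, 0, 0, 1],
    [0, 0, 0, 0, 0, 0, 1],
    [0, 0, 0, 0, 0, 0, 1],
    [0, 0, 0, 0, 0, 0, 1],
    [0, 0, 0, 0, 0, 0, 1],
    [0, 0, 0, 0, 0, 0, 1]
  ]
}}

```text
time_s: 4.92
eef_pos: [473.3, -343.2, -7.2]
tcp_rot: [0.0, 0.989, -0.148, 0.0]
contact_force: [-0.5, 1.6, 3.7]
width: 34.9
grip_force: 52.4
```

Gripped. Lift, then check from the side.

>>> {"op": "servo_tool", "data": {
  "steps": [
    [0, 0, 0.02, 0, 0, 0, 1],
    [0, 0, 0.05, 0, 0, 0, 1],
    [0, 0, 0.085, 0, 0, 0, 1],
    [0, 0, 0.12, 0, 0, 0, 1],
    [0, 0, 0.155, 0, 0, 0, 1],
    [0, 0, 0.17, 0, 0, 0, 1],
    [0, 0, 0.17, 0, 0, 0, 1],
    [0, 0, 0.17, 0, 0, 0, 1]
  ]
}}

```text
time_s: 5.58
eef_pos: [472.9, -343.1, 162.3]
tcp_rot: [0.0, 0.989, -0.148, 0.0]
contact_force: [-0.6, 1.1, -2.4]
width: 35.2
grip_force: 51.9
```

```bash
python3 - <<'E'
from h import *
s=monitor.state();e=s["eef_pos"];print(e,s["width"],s["contact_force"])
im=viewer.capture("side"); cv2.imwrite("pics/side4.png",im[:,:,::-1])
B=e+[0,0,8]  # bar underside expected
th=-0.297;R=np.array([[np.cos(th),-np.sin(th)],[np.sin(th),np.cos(th)]])
c=np.array([[80,18],[80,-18],[-80,-18],[-80,18]])@R.T+B[:2]
t=np.vstack([proj("side",np.c_[c,[B[2]+z]*4]) for z in(0,50)])
b=cv2.imread("pics/side4.png")[150:270,340:480];k=5;b=cv2.resize(b,None,fx=k,fy=k,interpolation=cv2.INTER_CUBIC)
for q in t:cv2.circle(b,tuple(int(v) for v in (q-[340,150])*k),3,(255,255,0),-1)
cv2.imwrite("pics/s4.png",b)
E
```

```text
[ 472.89936384 -343.11437096  162.26594829] 35.2460969305888 [-0.56105489  1.08484454 -2.44869901]
```

View pics/s4.png

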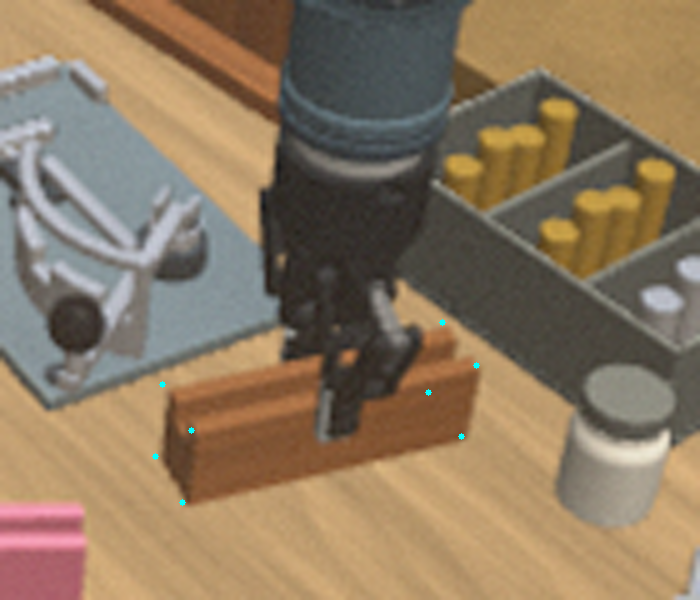

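The bar hangs level in the grip. The fingertip is at zoom (325,440), about 23 mm above the bar's underside, so it clears the fence. Next I carry it over the bed.

>>> {"op": "servo_tool", "data": {
  "steps": [
    [0.01, 0.03, 0.01, 0, 0, 0.02, 1],
    [0.02, 0.065, 0.01, 0, 0, 0.04, 1],
    [0.033, 0.1, 0.01, 0, 0, 0.06, 1],
    [0.045, 0.137, 0.01, 0, 0, 0.08, 1],
    [0.055, 0.173, 0.01, 0, 0, 0.1, 1],
    [0.068, 0.21, 0.01, 0, 0, 0.12, 1],
    [0.08, 0.246, 0.01, 0, 0, 0.14, 1],
    [0.092, 0.283, 0.01, 0, 0, 0.16, 1]
  ]
}}

```text
time_s: 6.3
eef_pos: [563.4, -57.8, 169.1]
tcp_rot: [-0.001, 0.998, -0.068, -0.003]
contact_force: [0.2, -0.6, -2.5]
width: 35.0
grip_force: 51.8
```

>>> {"op": "servo_tool", "data": {
  "steps": [
    [0.011, 0.035, 0, 0, 0, 0.015, 1],
    [0.022, 0.07, 0, 0, 0, 0.015, 1],
    [0.034, 0.105, 0, 0, 0, 0.015, 1],
    [0.045, 0.14, 0, 0, 0, 0.015, 1],
    [0.055, 0.17, 0, 0, 0, 0.015, 1],
    [0.063, 0.195, 0, 0, 0, 0.015, 1],
    [0.068, 0.21, 0, 0, 0, 0.015, 1],
    [0.0685, 0.2125, 0, 0, 0, 0.015, 1]
  ]
}}

```text
time_s: 6.97
eef_pos: [632.3, 155.0, 169.3]
tcp_rot: [-0.0, 0.998, -0.06, -0.002]
contact_force: [-0.6, -0.2, -1.5]
width: 34.7
grip_force: 51.8
```

>>> {"op": "servo_tool", "data": {
  "steps": [
    [0, 0, -0.03, 0, 0, 0, 1],
    [0, 0, -0.06, 0, 0, 0, 1],
    [0, 0, -0.09, 0, 0, 0, 1],
    [0, 0, -0.105, 0, 0, 0, 1],
    [0, 0, -0.115, 0, 0, 0, 1],
    [0, 0, -0.12, 0, 0, 0, 1],
    [0, 0, -0.12, 0, 0, 0, 1],
    [0, 0, -0.12, 0, 0, 0, 1]
  ]
}}

```text
time_s: 7.63
eef_pos: [634.2, 151.9, 53.3]
tcp_rot: [0.0, 0.998, -0.061, 0.001]
contact_force: [0.3, 0.2, -2.5]
width: 35.0
grip_force: 51.7
```

```bash
python3 - <<'E'
from h import *
s=monitor.state();e=s["eef_pos"];print(e,s["width"],s["contact_force"],s["tcp_rot"])
O=np.array([598.8,34]);th=-.122;R=np.array([[np.cos(th),-np.sin(th)],[np.sin(th),np.cos(th)]])
F=lambda x,y,z:np.r_[R@[x,y]+O,z]
print("TCP in fixture",R.T@(e[:2]-O))
im=[cv2.cvtColor(viewer.capture(n),cv2.COLOR_RGB2BGR) for n in("side","top")]
cv2.imwrite("pics/side5.png",im[0]);cv2.imwrite("pics/top5.png",im[1])
b=im[0][100:230,250:390];k=5;b=cv2.resize(b,None,fx=k,fy=k,interpolation=cv2.INTER_CUBIC)
zb=e[2]+8
D=lambda p,c:[cv2.circle(b,tuple(int(v) for v in (q-[250,100])*k),3,c,-1) for q in proj("side",p)]
D([F(x,y,14) for x in(125,-85) for y in(170,-150)],(0,255,0))
D([F(20+dx,148,29.5) for dx in(-92,92)],(0,0,255))
a=np.array([[80,18],[80,-18],[-80,-18],[-80,18]])@R.T+e[:2]
D(np.vstack([np.c_[a,[zb]*4],np.c_[a,[zb+50]*4]]),(255,255,0))
cv2.imwrite("pics/s5.png",b[:600])
E
```

```text
[634.17282558 151.86416059  53.29090787] 35.03782680879133 [ 0.29924258  0.16259047 -2.45658951] [ 3.28638281e-07  9.98115401e-01 -6.13623558e-02  5.54120216e-04]
TCP in fixture [ 20.7661238  121.29289033]
```

View pics/s5.png

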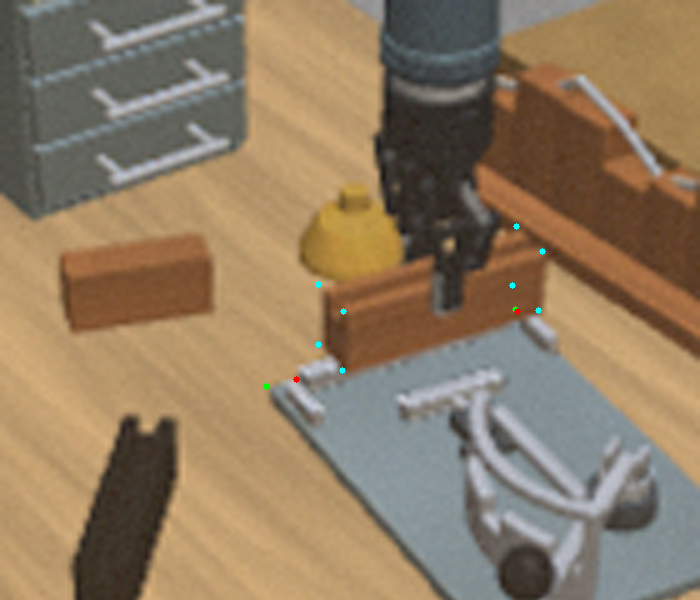

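The picture shows the bar above the bed. The bar's corner at (346,372) and the plate's corner at (272,388) both sit about 5 zoom pixels from prediction in the same direction, so the bar is well placed relative to the fixture. Lowering.

>>> {"op": "servo_tool", "data": {
  "steps": [
    [0, 0, -0.012, 0, 0, 0, 1],
    [0, 0, -0.022, 0, 0, 0, 1],
    [0, 0, -0.03, 0, 0, 0, 1],
    [0, 0, -0.036, 0, 0, 0, 1],
    [0, 0, -0.041, 0, 0, 0, 1],
    [0, 0, -0.045, 0, 0, 0, 1],
    [0, 0, -0.0455, 0, 0, 0, 1],
    [0, 0, -0.0455, 0, 0, 0, 1]
  ]
}}

```text
time_s: 8.4
eef_pos: [633.6, 152.4, 6.9]
tcp_rot: [-0.0, 0.998, -0.061, 0.0]
contact_force: [0.5, -0.1, -2.6]
width: 34.8
grip_force: 51.8
```

>>> {"op": "servo_tool", "data": {
  "steps": [
    [0, 0, -0.0005, 0, 0, 0, 1],
    [0, 0, -0.001, 0, 0, 0, 1],
    [0, 0, -0.0015, 0, 0, 0, 1],
    [0, 0, -0.0015, 0, 0, 0, 1],
    [0, 0, -0.0015, 0, 0, 0, 1],
    [0, 0, -0.0015, 0, 0, 0, 1],
    [0, 0, -0.0015, 0, 0, 0, 1],
    [0, 0, -0.0015, 0, 0, 0, 1]
  ]
}}

```text
time_s: 9.07
eef_pos: [633.7, 152.5, 6.8]
tcp_rot: [0.0, 0.998, -0.061, 0.0]
contact_force: [-5.4, -0.4, 7.4]
width: 35.0
grip_force: 53.0
```

Contact with the bed. Release and rise straight up.

>>> {"op": "servo_tool", "data": {
  "steps": [
    [0, 0, 0, 0, 0, 0, 0.5],
    [0, 0, 0, 0, 0, 0, 0],
    [0, 0, 0, 0, 0, 0, -1],
    [0, 0, 0, 0, 0, 0, -1],
    [0, 0, 0, 0, 0, 0, -1],
    [0, 0, 0, 0, 0, 0, -1],
    [0, 0, 0, 0, 0, 0, -1],
    [0, 0, 0, 0, 0, 0, -1]
  ]
}}

```text
time_s: 9.73
eef_pos: [633.5, 152.4, 5.4]
tcp_rot: [0.0, 0.998, -0.061, -0.0]
contact_force: [-0.9, 0.4, 0.9]
width: 85.6
grip_force: 0.0
```

>>> {"op": "servo_tool", "data": {
  "steps": [
    [0, 0, 0.02, 0, 0, 0, -1],
    [0, 0, 0.05, 0, 0, 0, -1],
    [0, 0, 0.085, 0, 0, 0, -1],
    [0, 0, 0.12, 0, 0, 0, -1],
    [0, 0, 0.155, 0, 0, 0, -1],
    [0, 0, 0.18, 0, 0, 0, -1],
    [0, 0, 0.18, 0, 0, 0, -1],
    [0, 0, 0.18, 0, 0, 0, -1]
  ]
}}

```text
time_s: 10.4
eef_pos: [634.9, 152.5, 188.0]
tcp_rot: [-0.0, 0.998, -0.061, 0.002]
contact_force: [-0.1, 0.1, 0.5]
width: 85.2
grip_force: 0.0
```

>>> {"op": "servo_tool", "data": {
  "steps": [
    [-0.138, -0.278, 0, 0, 0, 0.61, -1],
    [-0.138, -0.278, 0, 0, 0, 0.61, -1],
    [-0.138, -0.278, 0, 0, 0, 0.61, -1],
    [-0.138, -0.278, 0, 0, 0, 0.61, -1],
    [-0.138, -0.278, 0, 0, 0, 0.61, -1],
    [-0.138, -0.278, 0, 0, 0, 0.61, -1],
    [-0.138, -0.278, 0, 0, 0, 0.61, -1],
    [-0.138, -0.278, 0, 0, 0, 0.61, -1]
  ]
}}

```text
time_s: 11.07
eef_pos: [492.7, -127.6, 183.6]
tcp_rot: [-0.001, 0.971, 0.241, -0.002]
contact_force: [1.3, 0.2, -0.5]
width: 85.2
grip_force: 0.0
```

>>> {"op": "servo_tool", "data": {
  "steps": [
    [0, 0, -0.03, 0, 0, 0, -1],
    [0, 0, -0.06, 0, 0, 0, -1],
    [0, 0, -0.08, 0, 0, 0, -1],
    [0, 0, -0.09, 0, 0, 0, -1],
    [0, 0, -0.09, 0, 0, 0, -1],
    [0, 0, -0.09, 0, 0, 0, -1],
    [0, 0, -0.09, 0, 0, 0, -1],
    [0, 0, -0.09, 0, 0, 0, -1]
  ]
}}

```text
time_s: 11.73
eef_pos: [496.7, -126.0, 96.9]
tcp_rot: [0.001, 0.97, 0.242, 0.001]
contact_force: [-0.5, -0.1, 0.7]
width: 85.7
grip_force: 0.0
```

```bash
python3 - <<'E'
from h import *
s=monitor.state();e=s["eef_pos"];print(e,s["tcp_rot"])
a,b=[cv2.cvtColor(viewer.capture(n),cv2.COLOR_RGB2BGR) for n in("side","top")]
cv2.imwrite("pics/side6.png",a);cv2.imwrite("pics/top6.png",b)
k=4
for q in proj("side",[[495.7,-125.3,92],e+[0,0,30]]):print(q)
A=cv2.resize(a[110:250,290:390],None,fx=k,fy=k,interpolation=cv2.INTER_CUBIC)
B=cv2.resize(b[100:240,260:360],None,fx=k,fy=k,interpolation=cv2.INTER_CUBIC)
for q in proj("side",[[495.7,-125.3,92],e+[0,0,30]]):cv2.circle(A,tuple(int(v) for v in (q-[290,110])*k),3,(255,255,0),-1)
cv2.imwrite("pics/s6.png",np.hstack([A,B])[:600,:800])
E
```

```text
[ 496.6695912  -125.9607837    96.94195555] [8.81505589e-04 9.70347479e-01 2.41710568e-01 9.97162147e-04]
[354.95205076 214.76568984]
[355.96676636 205.81757428]
```

View pics/s6.png

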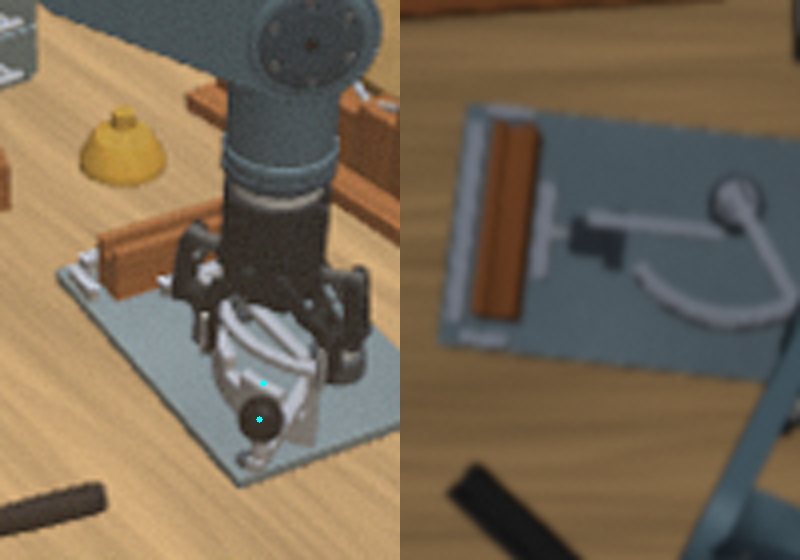

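The bar lies on the bed between fence, jaw and stops, as the right half shows at cols 475–540, rows 125–320. The knob is at (260,417), as predicted, with the open fingers centred above it. I'll descend around the knob and close.

>>> {"op": "servo_tool", "data": {
  "steps": [
    [0, 0, -0.015, 0, 0, 0, -1],
    [0, 0, -0.03, 0, 0, 0, -1],
    [0, 0, -0.042, 0, 0, 0, -1],
    [0, 0, -0.05, 0, 0, 0, -1],
    [0, 0, -0.0525, 0, 0, 0, -1],
    [0, 0, -0.0525, 0, 0, 0, -1],
    [0, 0, -0.0525, 0, 0, 0, -1],
    [0, 0, -0.0525, 0, 0, 0, -1]
  ]
}}

```text
time_s: 12.5
eef_pos: [496.2, -126.0, 43.9]
tcp_rot: [0.001, 0.97, 0.241, 0.001]
contact_force: [-0.1, -0.3, 0.2]
width: 85.1
grip_force: 0.0
```

>>> {"op": "servo_tool", "data": {
  "steps": [
    [0, 0, 0, 0, 0, 0, 1],
    [0, 0, 0, 0, 0, 0, 1],
    [0, 0, 0, 0, 0, 0, 1],
    [0, 0, 0, 0, 0, 0, 1],
    [0, 0, 0, 0, 0, 0, 1],
    [0, 0, 0, 0, 0, 0, 1],
    [0, 0, 0, 0, 0, 0, 1],
    [0, 0, 0, 0, 0, 0, 1]
  ],
  "newtons": 35
}}

```text
time_s: 13.17
eef_pos: [495.4, -125.7, 43.1]
tcp_rot: [0.0, 0.97, 0.242, -0.0]
contact_force: [-0.9, -0.8, 2.3]
width: 34.1
grip_force: 34.6
```

>>> {"op": "servo_tool", "data": {
  "steps": [
    [0.001, 0.0005, 0.004, 0, 0, 0, 1],
    [0.002, 0.001, 0.009, 0, 0, 0, 1],
    [0.0035, 0.002, 0.014, 0, 0, 0, 1],
    [0.005, 0.003, 0.019, 0, 0, 0, 1],
    [0.007, 0.004, 0.025, 0, 0, 0, 1],
    [0.009, 0.005, 0.03, 0, 0, 0, 1],
    [0.0097, 0.0052, 0.033, 0, 0, 0, 1],
    [0.0097, 0.0052, 0.033, 0, 0, 0, 1]
  ]
}}

```text
time_s: 13.83
eef_pos: [506.2, -120.2, 76.9]
tcp_rot: [0.0, 0.97, 0.242, 0.001]
contact_force: [2.2, 1.6, -5.1]
width: 33.5
grip_force: 35.4
```

Lifted cleanly. First half of the swing.

>>> {"op": "servo_tool", "data": {
  "steps": [
    [-0.0054, 0.0112, 0, 0, 0, -0.0763, 1],
    [-0.01, 0.0229, 0, 0, 0, -0.1525, 1],
    [-0.0137, 0.0348, 0, 0, 0, -0.2288, 1],
    [-0.0164, 0.047, 0, 0, 0, -0.305, 1],
    [-0.0182, 0.0594, 0, 0, 0, -0.3813, 1],
    [-0.0191, 0.0718, 0, 0, 0, -0.4575, 1],
    [-0.019, 0.0843, 0, 0, 0, -0.5338, 1],
    [-0.0179, 0.0968, 0, 0, 0, -0.61, 1]
  ]
}}

```text
time_s: 14.5
eef_pos: [485.4, -22.7, 75.4]
tcp_rot: [-0.0, 0.998, -0.063, -0.002]
contact_force: [-2.8, 0.5, -2.1]
width: 33.9
grip_force: 35.8
```

>>> {"op": "servo_tool", "data": {
  "steps": [
    [0.002, 0.0123, 0, 0, 0, -0.0763, 1],
    [0.0049, 0.0245, 0, 0, 0, -0.1525, 1],
    [0.0088, 0.0364, 0, 0, 0, -0.2288, 1],
    [0.0135, 0.0479, 0, 0, 0, -0.305, 1],
    [0.0191, 0.0591, 0, 0, 0, -0.3813, 1],
    [0.0255, 0.0698, 0, 0, 0, -0.4575, 1],
    [0.0328, 0.08, 0, 0, 0, -0.5338, 1],
    [0.0408, 0.0896, 0, 0, 0, -0.61, 1]
  ]
}}

```text
time_s: 15.17
eef_pos: [524.0, 69.2, 74.7]
tcp_rot: [-0.0, 0.933, -0.359, -0.005]
contact_force: [-10.1, 8.5, 1.9]
width: 33.7
grip_force: 36.1
```

>>> {"op": "servo_tool", "data": {
  "steps": [
    [0, 0, 0, 0, 0, 0, 1],
    [0, 0, 0, 0, 0, 0, 1],
    [-0.0012, 0.001, -0.004, 0, 0, 0, 1],
    [-0.0024, 0.002, -0.008, 0, 0, 0, 1],
    [-0.0035, 0.003, -0.012, 0, 0, 0, 1],
    [-0.0035, 0.003, -0.012, 0, 0, 0, 1],
    [-0.0035, 0.003, -0.012, 0, 0, 0, 1],
    [-0.0035, 0.003, -0.012, 0, 0, 0, 1]
  ]
}}

```text
time_s: 15.83
eef_pos: [520.3, 72.1, 62.6]
tcp_rot: [-0.001, 0.934, -0.357, -0.005]
contact_force: [-11.2, 11.1, 0.6]
width: 33.8
grip_force: 36.1
```

>>> {"op": "servo_tool", "data": {
  "steps": [
    [-0.002, 0.002, -0.003, 0, 0, 0, 1],
    [-0.004, 0.004, -0.006, 0, 0, 0, 1],
    [-0.005, 0.005, -0.01, 0, 0, 0, 1],
    [-0.006, 0.006, -0.014, 0, 0, 0, 1],
    [-0.0063, 0.0064, -0.018, 0, 0, 0, 1],
    [-0.0063, 0.0064, -0.021, 0, 0, 0, 1],
    [-0.0063, 0.0064, -0.021, 0, 0, 0, 1],
    [-0.0063, 0.0064, -0.021, 0, 0, 0, 1]
  ]
}}

```text
time_s: 16.5
eef_pos: [517.7, 75.4, 43.0]
tcp_rot: [0.0, 0.934, -0.358, -0.001]
contact_force: [-6.4, 2.9, 5.0]
width: 33.9
grip_force: 36.5
```

>>> {"op": "servo_tool", "data": {
  "steps": [
    [0, 0, 0, 0, 0, 0, 0],
    [0, 0, 0, 0, 0, 0, -1],
    [0, 0, 0, 0, 0, 0, -1],
    [0, 0, 0, 0, 0, 0, -1],
    [0, 0, 0, 0, 0, 0, -1],
    [0, 0, 0, 0, 0, 0, -1],
    [0, 0, 0, 0, 0, 0, -1],
    [0, 0, 0, 0, 0, 0, -1]
  ]
}}

```text
time_s: 17.17
eef_pos: [518.3, 75.4, 43.0]
tcp_rot: [-0.0, 0.934, -0.358, 0.0]
contact_force: [-0.2, -0.2, 0.0]
width: 85.3
grip_force: 0.0
```

>>> {"op": "servo_tool", "data": {
  "steps": [
    [0, 0, 0.02, 0, 0, 0, -1],
    [0, 0, 0.05, 0, 0, 0, -1],
    [0, 0, 0.085, 0, 0, 0, -1],
    [0, 0, 0.12, 0, 0, 0, -1],
    [0, 0, 0.155, 0, 0, 0, -1],
    [-0.03, -0.01, 0.18, 0, 0, 0, -1],
    [-0.06, -0.03, 0.18, 0, 0, 0, -1],
    [-0.1, -0.05, 0.18, 0, 0, 0, -1]
  ]
}}

```text
time_s: 17.83
eef_pos: [422.0, 26.2, 225.1]
tcp_rot: [-0.0, 0.934, -0.357, 0.002]
contact_force: [-1.1, -1.7, 1.3]
width: 85.1
grip_force: 0.0
```

>>> {"op": "servo_tool", "data": {
  "steps": [
    [-0.02, -0.04, 0, 0, 0, 0, -1],
    [-0.03, -0.08, 0, 0, 0, 0, -1],
    [-0.04, -0.12, 0, 0, 0, 0, -1],
    [-0.04, -0.16, 0, 0, 0, 0, -1],
    [-0.04, -0.2, 0, 0, 0, 0, -1],
    [-0.04, -0.24, 0, 0, 0, 0, -1],
    [-0.04, -0.28, 0, 0, 0, 0, -1],
    [-0.04, -0.28, 0, 0, 0, 0, -1]
  ]
}}

```text
time_s: 18.5
eef_pos: [380.4, -259.6, 223.2]
tcp_rot: [0.001, 0.933, -0.36, 0.001]
contact_force: [-0.2, 0.3, 0.7]
width: 85.0
grip_force: 0.0
```

```bash
python3 - <<'E'
from h import *
a,b=[cv2.cvtColor(viewer.capture(n),cv2.COLOR_RGB2BGR) for n in("side","top")]
cv2.imwrite("pics/side7.png",a);cv2.imwrite("pics/top7.png",b)
O=np.array([598.8,34]);th=-.122;R=np.array([[np.cos(th),-np.sin(th)],[np.sin(th),np.cos(th)]])
k=4
A=cv2.resize(a[110:250,250:350],None,fx=k,fy=k,interpolation=cv2.INTER_CUBIC)
B=cv2.resize(b[100:240,265:365],None,fx=k,fy=k,interpolation=cv2.INTER_CUBIC)
for z,c in((92,(255,255,0)),(116,(0,0,255))):
    w=np.r_[R@[60-175*np.cos(.61),-70+175*np.sin(.61)]+O,z]
    for I,n,o in((A,"side",[250,110]),(B,"top",[265,100])):
        q=proj(n,w)[0];cv2.circle(I,tuple(int(v) for v in (q-o)*k),3,c,-1)
cv2.imwrite("pics/s7.png",np.hstack([A,B]))
E
```

```text
(no output)
```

View pics/s7.png

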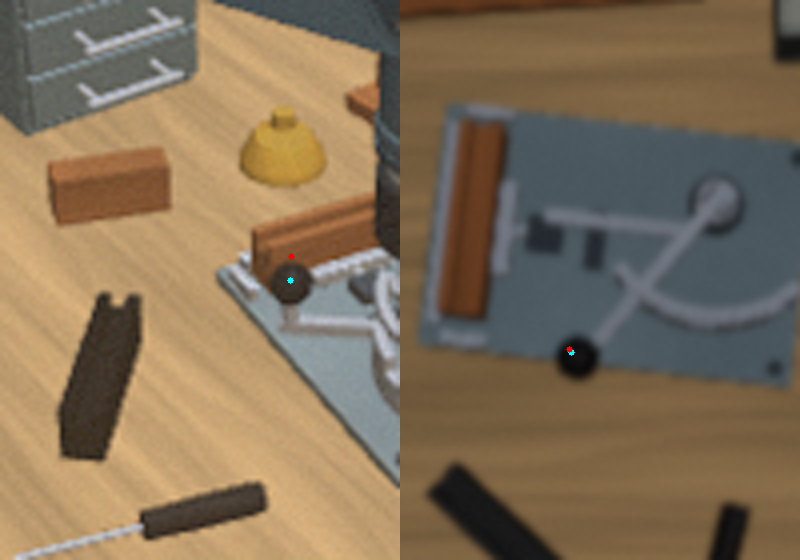

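The knob is at (291,283), next to the predicted fully-down point rather than the raised mark at (291,256), and in line with the clamp notch. The jaw rests against the bar, which lies along the fence, and the robot is clear. Handing in.

```bash
python3 -c "
from bench import job
print(job.sign_off())"
```

```text
the job is handed in; nothing more can be done
None
```

I laid the grooved bar groove-up on the bed, left the lever down in the clamp notch with the jaw against the bar, and handed the job in at about 18.6 s. The hand-in gave no verdict. The final pictures show the knob fully down in that notch, but I had no reading of the swing or the jaw force.

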